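# Lock the spectacle-frame milling jig

### The arm

A 6-joint arm with a two-finger parallel gripper is mounted at the origin on the work surface. World frame = base frame: x ahead of the robot, y to its left, z up, the work surface at z = 0. Lengths are in m, angles in rad, forces in N, time in s.
With the tool pointing down it reaches from about 0.35 to 0.975 m from the base axis. Payload 4.9 kg.
Tool frame: the origin (TCP) lies midway between the tips of the shut fingers; the grasp point (between the pads) lies 19 mm behind it (manip.grip_point_offset is the distance from the TCP to the grasp point, in m); z points along the fingers, y is the direction in which the jaws open and shut (so a half turn about z gives the same grasp; the last joint's range is limited). The gripper opens to 85 mm and grips with 20 to 120 N. Pads are 22 mm wide; open, the fingers measure 114 mm over their backs; the gripper's body (76 mm by 85 mm) begins 54 mm behind the grasp point. The pads swing forward as they close: fully open they stand 13 mm farther back than shut.
Start: joints at [1.086, 0.053, 1.613, -0, 1.476, -0.119], TCP at [0.224, 0.584, 0.231] pointing down, gripper open.
Joint ranges: [-3.01, 3.01], [-1.01, 2.22], [0.06, 2.58], [-1.02, 4.17], [0.09, 2.62], [-3.14, 3.14]. Speed limits (rad/s): [2.57, 2.57, 3.14, 3.14, 3.14, 3.14].

### API

Orientations are given as a unit quaternion [w, x, y, z].
In Python, from plant import manip gives the robot as it stands. The module is installed in compiled form; this text tells all that it offers.
- The arm moves only by the tool send_rows, never from a script. Its argument "steps" is a list of rows, each a list of 6 numbers: the shift along the tool's x, y, z in m, then the turn, a rotation vector about the tool's x, y, z in degrees. In form: [[dx, dy, dz, wx, wy, wz], ...]. A call has 1 to 8 rows; each row shifts and turns the commanded pose from where the row before left it, along the tool's axes as they then stand; what a row does not reach is not made up. A row lasts 1/8 s, in which the tool goes at most 62.5 mm and 10.7 degrees, less where a joint would pass 70% of its speed; a pose out of reach is approached as far as the arm can. A call is refused whole if a number of a shift passes 0.0625 or a number of a turn 10.7, either way. A call with a gripper value outside its range is refused whole. "grip" is the opening, from 0 (shut) to 1 (fully open), set as the call begins (left out, the last holds). The fingers move at their own pace and stop on an object; the grip force is fixed at half the most. Time passes only in rows, so rows that do not move let the fingers close. It gives the time, the measured TCP pose, the force and the opening at its end, in the units of the state.
- manip.state(): the state, without advancing time (a new reading comes with each control period).
- manip.grab_frame(name): name is "scene" or "side" or "wrist"; returns the picture (384x512x3 uint8, blue, green, red); there is no depth.
- manip.get_calibration(name): a dict with "K" (3x3 intrinsics, pixels), "R" (3x3) and "t" (3): a world point X has camera coordinates R X + t. Camera axes: x right, y down, z forward; pixel columns grow to the right and rows downward; lengths in m; the calibration is good to about 2 mm. A picture is of the moment at which its call begins: read the wrist's pose just before it. get_calibration takes no time and is no camera call; for the wrist camera it gives the pose at the moment of the call.
- manip.job_done(): hands the job in, once; it reports no verdict.
The state is a dict: "time": time; "joint_pos": joint angles; "joint_vel": joint speeds; "joint_efforts": joint torques, N m; "tool_pos": TCP position; "tool_rot": TCP orientation; "contact_force": force on the tool from outside, world axes, zero at the start; "ft_torque": the same for the moment, N m; "gripper_width": opening from 0.0 (shut) to 1.0 (fully open).
Only numpy, scipy, OpenCV 4.12 (cv2) and the standard library are available. Lean on these libraries where they do the work, as an engineer would, in place of code of your own. Each camera call takes 0.05 s, during which the arm holds its last target.

### The job

Lock the clamp bar of the milling jig: hold the long spring catch down with one fingertip and, while it is down, push the bolt by its upright thumb tab with the other fingertip, away from the robot, until it is fully home in the clamp bar. Then let go so that the catch springs fully up and locks the bolt. Use fingertips only: do not pick up anything, and leave the loose pin, oil bottle, screwdriver and spectacle frame where they are.

Things in the scene. Friction and masses are not known exactly. Their poses are not given: they have to be found in the camera images.
- jig: Aluminium milling jig fixed to the bench: block 330 mm long (x -140 to +190), 240 mm wide, 50 mm high; origin on the bench top, on its centre line. x points away from the robot along the bolt, y left, z up. Bolt on the line y = -30 mm, catch on y = +30 mm, both along x. Clamp bar with the bolt's hole: x = 85 to 115 mm, 80 mm high; staple over the bolt: x = 25 to 45 mm, 77 mm high.
- tab_back (a point): Middle of the push face of the bolt's upright thumb tab, the face to the jig's -x; moves with the bolt. Tab: dark steel, 34 mm wide (y), 12 mm thick (x), from 68 to 106 mm above the bench; this point is at 90 mm. Behind it (-x) the flat bolt, 24 mm wide, top at 68 mm, runs on 34 mm; a low dark tooth (top at 72 mm) reaches from the bolt towards the catch.
- catch_top (a point): Top face of the catch, mid-length: a flat steel bar 160 mm long (x, 80 mm either side of this point), 24 mm wide (y), top 88 mm above the bench when up. It may be pressed anywhere along it, and a pressing fingertip may slide along it. A comb of low lugs (72 mm high when up) on its side facing the bolt blocks the bolt's tooth.
- bolt (a joint): How far the bolt is slid along the jig's +x, m: 0 to 0.070 (end stop, fully home). Starts somewhere from 0.001 to 0.017. About 3 N of friction; it stays where it is left. With the catch up the lugs stop it after some millimetres.
- catch (a joint): How far the catch is pressed straight down, m: 0 up, 0.012 at its stop. Down 0.007 or more frees the bolt. About 3 N to start, 9 N at the stop. Released, it springs up, fully only where a gap of its comb faces the tooth: at the start, at home (bolt above 0.067) and in narrow gaps between.
- pin_center (a point): Loose brass pin, 16 mm thick, 40 mm tall, standing on the jig's top to the right of the bolt; this is its centre. To be left alone.
- oil_center (a point): Loose white oil bottle, 44 mm thick, 110 mm tall, standing on the bench beside the jig; its centre. To be left alone.
- driver_grip (a point): Loose screwdriver, 170 mm long, lying on the bench beside the jig; a point on its handle. To be left alone.
- frame_center (a point): Loose brown spectacle frame front, 124 by 50 mm, 6 mm thick, lying on the bench beside the jig; its centre. To be left alone.

How it is judged:
By the outcome, as a careful person would: the job done as asked, in the order asked, and still so for the second after the job is handed in, with the robot touching nothing.
It also fails if it takes over 32 s, if anything falls off the work surface, if the arm or the gripper's body presses on something with over 40 N, if the wrist force passes 120 N, or if a joint passes its speed limit or range.

## Working session

There is one attempt and no reset: what is moved stays moved. The work goes in short steps, Python scripts to look and compute and a tool call to move; the robot and the scene stay as the last step left them, time stands still between calls to the robot, and variables do not carry over. Pictures are saved under pics/ and viewed, and the job is handed in when it is done.

Besides the shell and the picture viewer there is one more tool, called after ">>>" in YAML: its name, and indented under it one key for each argument. send_rows: Moves the arm, as the interface text tells. Its arguments: {"type":"object","properties":{"steps":{"type":"array"},"grip":{"type":"number"}},"required":["steps"]}

```bash
mkdir -p pics; ls; python3 - <<'E'
from plant import manip
import cv2
print(manip.state())
for n in ["scene","side","wrist"]:
    c=manip.get_calibration(n); print(n,c)
    cv2.imwrite(f"pics/{n}0.png",manip.grab_frame(n))
E
```

```text
pics
{'time': 0.0, 'joint_pos': array([ 1.08597533e+00,  5.33558720e-02,  1.61430088e+00,  6.14487636e-07,
        1.47602578e+00, -1.18989251e-01]), 'joint_vel': array([ 0.00134486,  0.00066994,  0.00059868, -0.00134928, -0.00069661,
        0.00032944]), 'joint_efforts': array([ 1.75445424e-03, -3.93672252e+01, -3.70184433e+01,  4.51239123e-05,
        6.72900627e-03, -1.77163867e-05]), 'tool_pos': array([0.22327483, 0.58308004, 0.23005954]), 'tool_rot': array([-3.10993771e-04,  1.81897501e-01,  9.83316941e-01, -9.97587036e-04]), 'contact_force': array([ 0.20544276, -0.34092817,  0.38563063]), 'ft_torque': array([-0.00706724,  0.04101081, -0.00048009]), 'gripper_width': 0.9984848209504634}
scene {'K': array([[378.03689849,   0.        , 257.77509678],
       [  0.        , 378.03689849, 191.99644643],
       [  0.        ,   0.        ,   1.        ]]), 'R': array([[ 0.58734563,  0.80930796, -0.00676314],
       [ 0.6711708 , -0.49172998, -0.55473542],
       [-0.45227743,  0.3212822 , -0.83199933]]), 't': array([-0.39985196, -0.34691942,  1.14127611])}
side {'K': array([[494.91763322,   0.        , 245.10612604],
       [  0.        , 494.91763322, 196.23194263],
       [  0.        ,   0.        ,   1.        ]]), 'R': array([[ 0.9739119 , -0.22633305,  0.01640014],
       [-0.10955781, -0.53225542, -0.83946486],
       [ 0.19872771,  0.81576805, -0.54316644]]), 't': array([-0.60800002,  0.18663835,  0.96457532])}
wrist {'K': array([[288.41179557,   0.        , 255.11884271],
       [  0.        , 288.41179557, 189.85978875],
       [  0.        ,   0.        ,   1.        ]]), 'R': array([[ 3.57257996e-01,  9.34005264e-01, -9.43671784e-04],
       [ 8.97559032e-01, -3.43037436e-01,  2.76971301e-01],
       [ 2.58368939e-01, -9.97972131e-02, -9.60877728e-01]]), 't': array([-0.62440186, -0.03662421,  0.37787678])}
```

View pics/scene0.png

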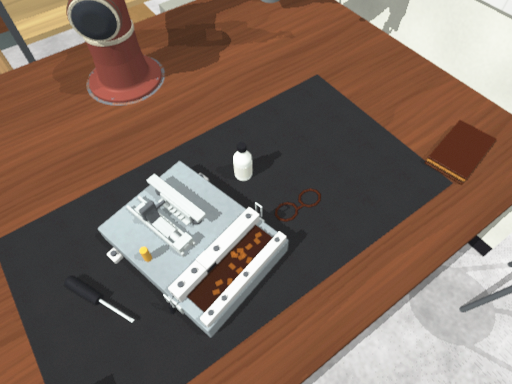

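View pics/side0.png

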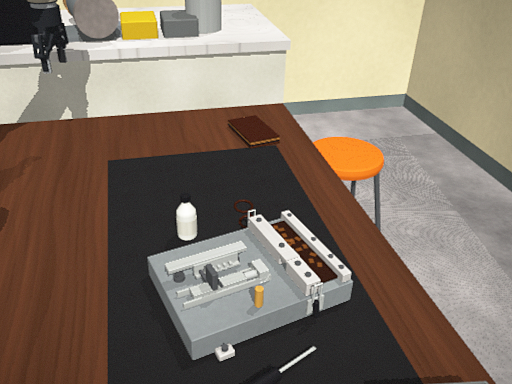

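View pics/wrist0.png

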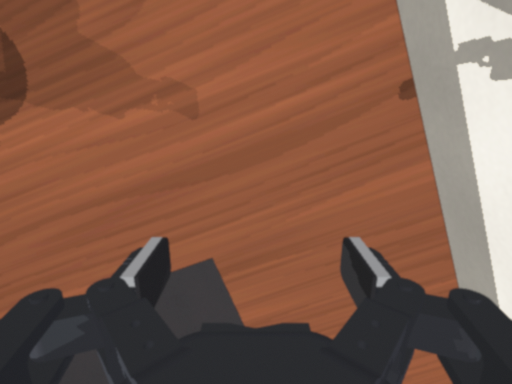

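The scene view shows the jig around (190,240), with the catch at about (175,198), the bolt at (165,222), the pin at (145,254), the bottle at (243,163), the glasses at (298,205) and the driver at (98,298). I'll zoom in to get exact points.

```bash
python3 - <<'E'
import cv2
a=cv2.imread("pics/scene0.png")[150:340,85:305]; cv2.imwrite("pics/sz.png",cv2.resize(a,None,fx=3.6,fy=3.15,interpolation=cv2.INTER_CUBIC)[:600])
a=cv2.imread("pics/side0.png")[200:360,140:360]; cv2.imwrite("pics/dz.png",cv2.resize(a,None,fx=3.6,fy=3.6,interpolation=cv2.INTER_CUBIC))
E
```

```text
(no output)
```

View pics/sz.png

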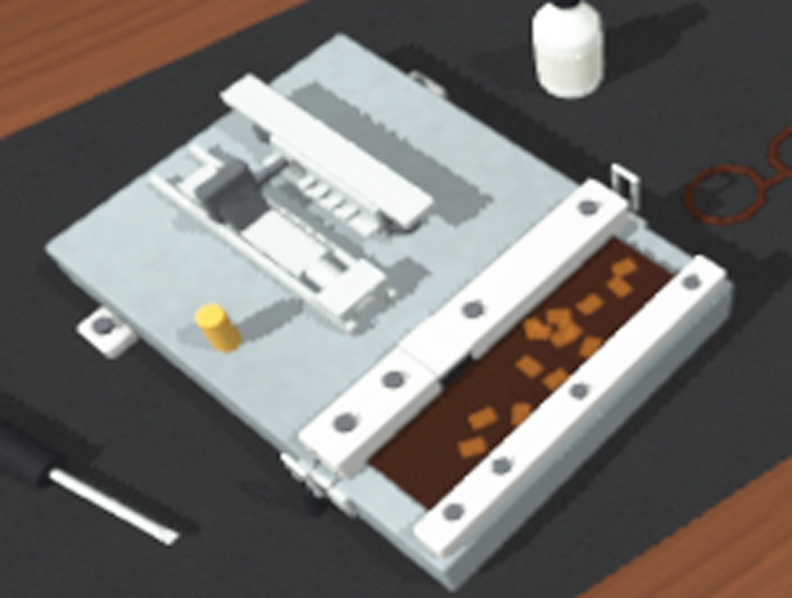

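View pics/dz.png

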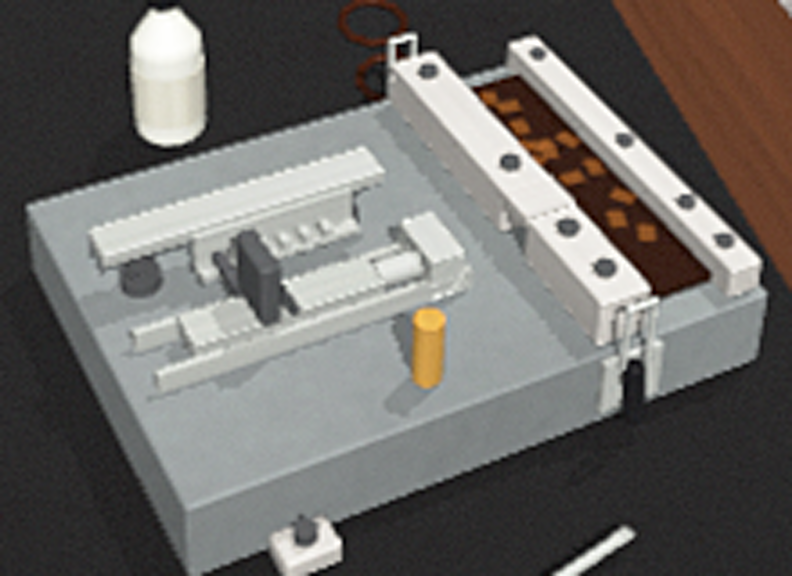

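```bash
cat > h.py <<'E'
from plant import manip
import numpy as np, cv2
def proj(c,X):
    p=(np.asarray(X)@c["R"].T+c["t"])@c["K"].T; return p[:,:2]/p[:,2:]
def W(q,P):
    x,y,a=q[:3]; P=np.array(P,float); c,s=np.cos(a),np.sin(a)
    return np.c_[x+c*P[:,0]-s*P[:,1], y+s*P[:,0]+c*P[:,1], P[:,2]]
E
cat > fit.py <<'E'
from h import *
from scipy.optimize import least_squares
cs,cd=manip.get_calibration("scene"),manip.get_calibration("side")
S=lambda u,v:(u/3.6+85,v/3.15+150)
D=lambda u,v:(u/3.6+140,v/3.6+200)
def obs(q):
    c,b=q[3],q[4]
    return [(cs,(-.14,.12,.05),S(340,35)),(cs,(-.14,-.12,.05),S(46,248)),
    (cs,(c-.08,.042,.088),S(248,76)),(cs,(c-.08,.018,.088),S(222,95)),(cs,(c+.08,.042,.088),S(432,205)),(cs,(c+.08,.018,.088),S(405,222)),
    (cd,(-.14,.12,.05),D(28,207)),(cd,(-.14,-.12,.05),D(188,508)),(cd,(.19,-.12,.05),D(765,290)),
    (cd,(c-.08,.042,.088),D(91,233)),(cd,(c-.08,.018,.088),D(101,258)),(cd,(c+.08,.042,.088),D(375,148)),(cd,(c+.08,.018,.088),D(384,170)),
    (cd,(b,-.013,.106),D(238,235)),(cd,(b,-.047,.106),D(263,268))]
def r(q):
    return np.concatenate([(proj(c,W(q,[P]))[0]-np.array(p)) for c,P,p in obs(q)])
best=min((least_squares(r,[.5,y,a,-.02,-.04]) for a in (-.5,0,.5,1) for y in (-.2,.1)),key=lambda s:s.cost)
print(best.x.round(4),best.cost); print(best.fun.reshape(-1,2).round(1).tolist())
q=best.x
print("tab",W(q,[(q[4],-.03,.09)]),"catch",W(q,[(q[3],.03,.088)]), "yawdeg",np.degrees(q[2]))
E
python3 fit.py
```

```text
[ 0.5794 -0.1217  0.2427 -0.0478 -0.0695] 20.888226993432248
[[-0.7, -1.6], [-2.2, -0.8], [-0.4, -1.2], [-1.6, -0.5], [0.5, -1.9], [-0.4, 0.6], [-0.1, -1.2], [0.5, 0.4], [2.6, 0.3], [-0.1, -1.7], [1.5, -0.8], [-1.6, -1.3], [1.4, -0.6], [-0.4, -1.1], [0.4, 1.3]]
tab [[ 0.5191497  -0.16748258  0.09      ]] catch [[ 0.52580179 -0.1040249   0.088     ]] yawdeg 13.903694973535268
```

The jig fits to about 2 mm: origin (0.579, -0.122), yaw 13.9°. Next I'll work out the move to a hover point with the fingers along the jig's y axis.

```bash
cat > go.py <<'E'
from h import *
from scipy.spatial.transform import Rotation as Ro
q=np.array([0.5794,-0.1217,0.2427,-0.0478,-0.0695])
def to(target):
    s=manip.state(); w,x,y,z=s["tool_rot"]; R=Ro.from_quat([x,y,z,w])
    a=q[2]; Rd=Ro.from_matrix(np.array([[-np.cos(a),-np.sin(a),0],[-np.sin(a),np.cos(a),0],[0,0,-1]]).T.T)
    print("tool xyz to go (mm)",(R.inv().apply(target-s["tool_pos"])*1e3).round(1),"rot deg",np.degrees((R.inv()*Rd).as_rotvec()).round(2))
    print("in jig frame", W([0,0,-a],[s["tool_pos"]-[q[0],q[1],0]]).round(4), "F",s["contact_force"].round(2),"g",s["gripper_width"],"t",s["time"],"q6",s["joint_pos"][5])
E
python3 - <<'E'
from go import *
c=manip.get_calibration("wrist"); print(-c["R"].T@c["t"])
a=q[2]
T=W(q,[(-.0885,0,.21)])[0]; print(T); to(T)
E
```

```text
[0.15833308 0.60837967 0.37280177]
[ 0.4934937  -0.14296871  0.21      ]
tool xyz to go (mm) [-512.  -581.5   21.2] rot deg [ -0.08  -0.04 -34.86]
in jig frame [[-0.1762  0.7698  0.2303]] F [ 0.46 -0.09 -0.05] g 0.9976464757333269 t 0.15 q6 -0.11905186229270709
```

>>> send_rows:
  steps:
    - [-0.0366, -0.0415, 0.0015, 0, 0, 0]
    - [-0.0366, -0.0415, 0.0015, 0, 0, 0]
    - [-0.0366, -0.0415, 0.0015, 0, 0, 0]
    - [-0.0366, -0.0415, 0.0015, 0, 0, 0]
    - [-0.0366, -0.0415, 0.0015, 0, 0, 0]
    - [-0.0366, -0.0415, 0.0015, 0, 0, 0]
    - [-0.0366, -0.0415, 0.0015, 0, 0, 0]
  grip: 0.53

```text
time: 1.02
tool_pos: [0.359, 0.219, 0.2206]
tool_rot: [0.0, 0.182, 0.983, 0.0]
contact_force: [0.5, -0.6, 0.7]
gripper_width: 0.531
```

>>> send_rows:
  steps:
    - [-0.0366, -0.0415, 0.0015, 0, 0, 0]
    - [-0.0366, -0.0415, 0.0015, 0, 0, 0]
    - [-0.0366, -0.0415, 0.0015, 0, 0, 0]
    - [-0.0366, -0.0415, 0.0015, 0, 0, 0]
    - [-0.0366, -0.0415, 0.0015, 0, 0, 0]
    - [-0.0366, -0.0415, 0.0015, 0, 0, 0]
    - [-0.0366, -0.0415, 0.0015, 0, 0, 0]

```text
time: 1.9
tool_pos: [0.4944, -0.144, 0.21]
tool_rot: [0.0, 0.182, 0.983, 0.0]
contact_force: [0.1, 0.4, 0.2]
gripper_width: 0.532
```

>>> send_rows:
  steps:
    - [0, 0, 0, 0, 0, -8.7]
    - [0, 0, 0, 0, 0, -8.7]
    - [0, 0, 0, 0, 0, -8.7]
    - [0, 0, 0, 0, 0, -8.7]
    - [0, 0, 0, 0, 0, 0]

```text
time: 2.52
tool_pos: [0.494, -0.1421, 0.2099]
tool_rot: [-0.0, -0.12, 0.993, 0.0]
contact_force: [-0.7, 0.3, -0.5]
gripper_width: 0.527
```

```bash
python3 - <<'E'
from go import *
T=W(q,[(-.0885,0,.21)])[0]; to(T)
c=manip.get_calibration("wrist"); im=manip.grab_frame("wrist"); np.savez("w1",**c)
cv2.imwrite("pics/w1.png",im); cv2.imwrite("pics/w1z.png",cv2.resize(im,None,fx=1.5,fy=1.5,interpolation=cv2.INTER_CUBIC))
cv2.imwrite("pics/side1.png",cv2.resize(manip.grab_frame("side")[130:360,100:360],None,fx=2.6,fy=2.6))
E
```

```text
tool xyz to go (mm) [ 0.7 -0.7 -0.1] rot deg [ 0.02 -0.03 -0.17]
in jig frame [[-0.0878  0.0007  0.2099]] F [-0.67  0.26 -0.46] g 0.5267812180038283 t 2.525 q6 -2.235532289135192
```

View pics/w1z.png

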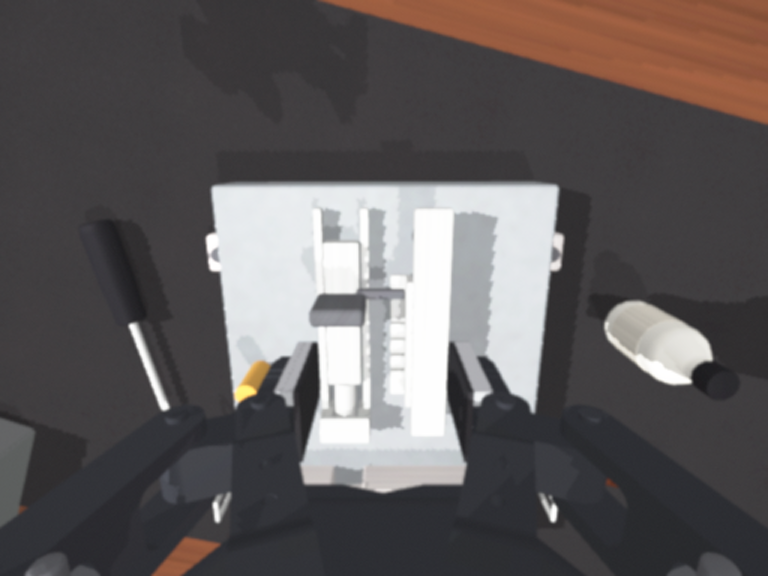

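View pics/side1.png

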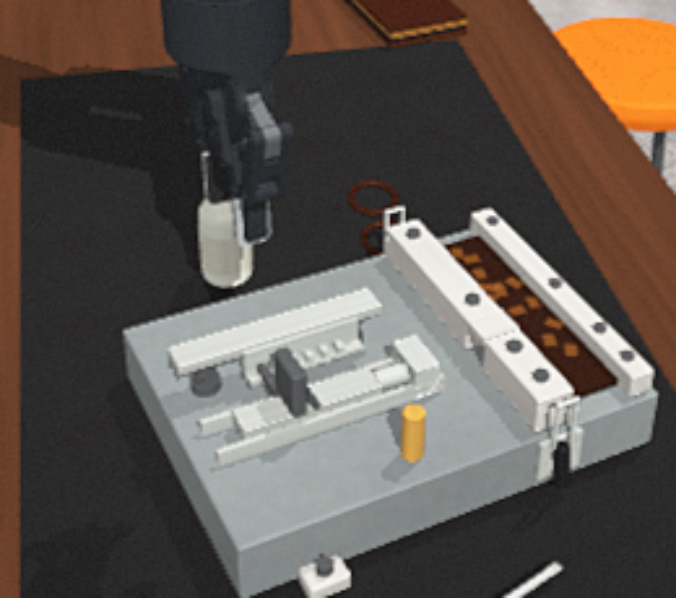

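```bash
python3 - <<'E'
from go import *
c=dict(np.load("w1.npz")); im=cv2.imread("pics/w1.png")
print(proj(c,W(q,[(-.14,-.12,.05),(-.14,.12,.05),(q[3]-.08,.018,.088),(q[3]-.08,.042,.088),(q[3]+.08,.018,.088),(q[3]+.08,.042,.088),(q[4],-.047,.106),(q[4],-.013,.106),(q[4],-.047,.068),(q[4],-.013,.068),(q[4]+.012,-.047,.106),(q[4]+.012,-.013,.106)])).round(1).tolist())
cv2.imwrite("pics/w1y.png",cv2.resize(im[115:305,130:380],None,fx=3.2,fy=3.15,interpolation=cv2.INTER_CUBIC))
cv2.imwrite("pics/w1x.png",cv2.resize(im[180:240,190:310],None,fx=6,fy=6,interpolation=cv2.INTER_CUBIC))
E
```

```text
[[137.2, 124.8], [371.5, 124.2], [274.1, 140.6], [300.5, 140.6], [271.7, 292.3], [294.3, 292.3], [202.6, 208.0], [240.2, 207.9], [209.0, 195.5], [242.0, 195.5], [203.3, 220.3], [240.4, 220.2]]
```

View pics/w1y.png

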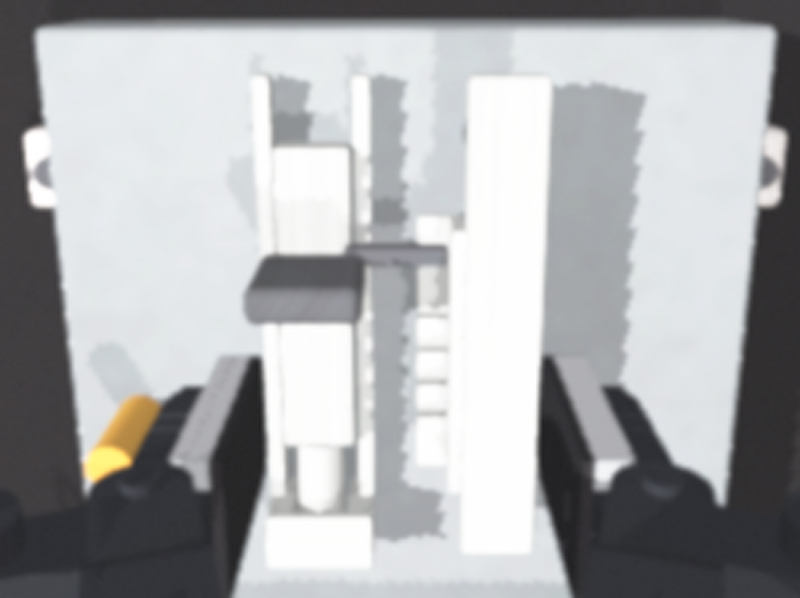

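View pics/w1x.png

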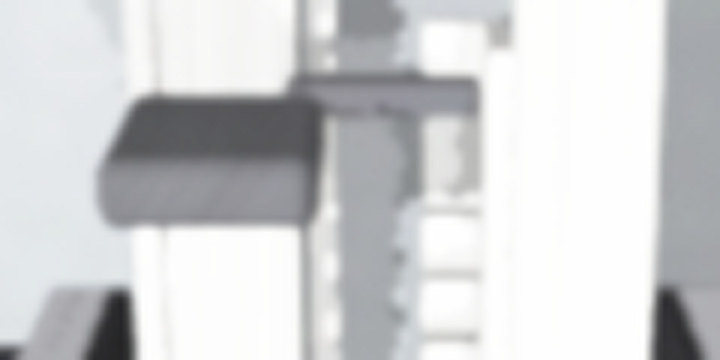

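The wrist view shows the tab (top edge at about (225,206)), the tooth, and the catch from (289,139) to (285,291). Both sit about 2 mm to +y and 1–2 mm to -x of my fit, so I'll correct for that and descend to just above the catch.

>>> send_rows:
  steps:
    - [0.001, 0.0012, 0.05, 0, 0, 0]
    - [0, 0, 0.05, 0, 0, 0]
    - [0, 0, 0.009, 0, 0, 0]
    - [0, 0, 0, 0, 0, 0]

```text
time: 3.12
tool_pos: [0.4932, -0.1414, 0.1018]
tool_rot: [-0.0, -0.12, 0.993, -0.0]
contact_force: [-0.1, -1.1, 0.2]
gripper_width: 0.532
```

```bash
python3 - <<'E'
from go import *
to(W(q,[(-.0885,0,.078)])[0])
im=manip.grab_frame("wrist")
cv2.imwrite("pics/w2z.png",cv2.resize(im,None,fx=1.5,fy=1.5,interpolation=cv2.INTER_CUBIC))
cv2.imwrite("pics/side2.png",cv2.resize(manip.grab_frame("side")[210:320,150:300],None,fx=5,fy=5,interpolation=cv2.INTER_CUBIC))
E
```

```text
tool xyz to go (mm) [ 0.1 -1.6 23.8] rot deg [-0.  -0.  -0.1]
in jig frame [[-0.0884  0.0016  0.1018]] F [-0.14 -1.07  0.24] g 0.5315243474645536 t 3.125 q6 -2.23602282100369
```

View pics/w2z.png

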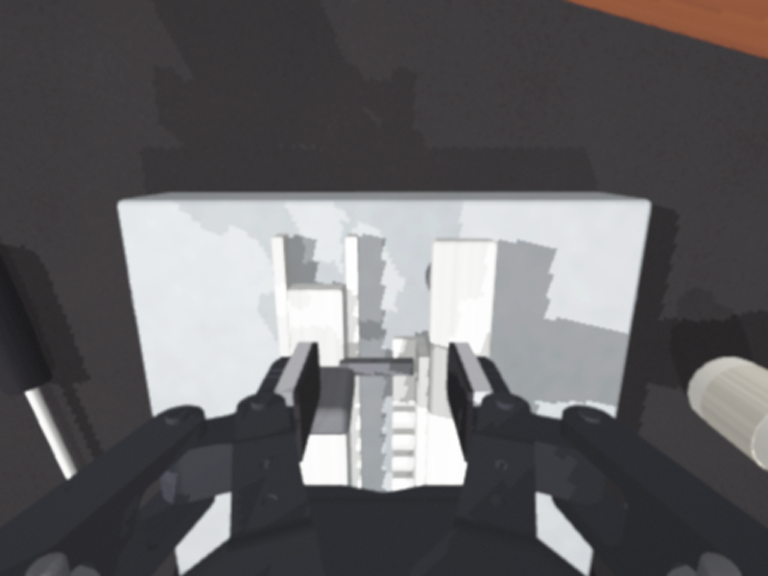

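View pics/side2.png

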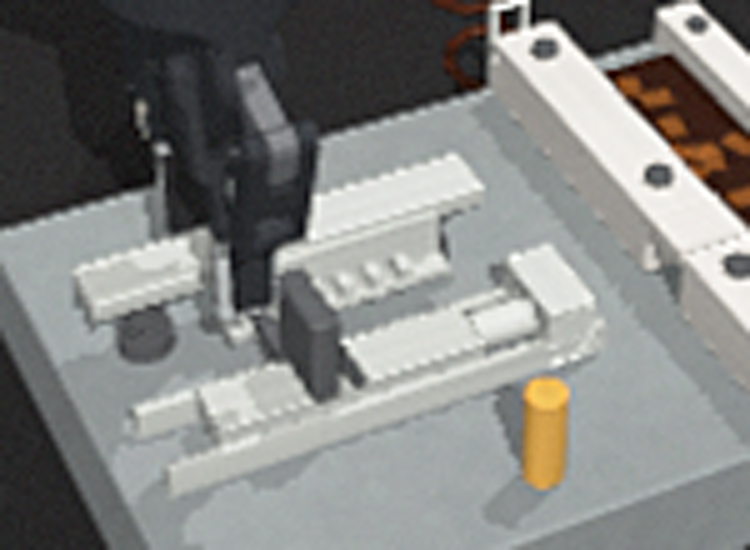

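The left finger lines up behind the tab and the right one is over the catch. I'll descend in steps and watch the force.

>>> send_rows:
  steps:
    - [0, 0, 0.006, 0, 0, 0]
    - [0, 0, 0.004, 0, 0, 0]
    - [0, 0, 0.002, 0, 0, 0]
    - [0, 0, 0, 0, 0, 0]

```text
time: 3.72
tool_pos: [0.4928, -0.1412, 0.0891]
tool_rot: [-0.0, -0.12, 0.993, 0.0]
contact_force: [0.6, 0.8, -0.5]
gripper_width: 0.533
```

>>> send_rows:
  steps:
    - [0, 0, 0.002, 0, 0, 0]
    - [0, 0, 0.002, 0, 0, 0]
    - [0, 0, 0, 0, 0, 0]

```text
time: 4.1
tool_pos: [0.4931, -0.1413, 0.0856]
tool_rot: [-0.0, -0.121, 0.993, 0.0]
contact_force: [-1.6, 0.6, 3.6]
gripper_width: 0.529
```

>>> send_rows:
  steps:
    - [0, 0, 0.002, 0, 0, 0]
    - [0, 0, 0, 0, 0, 0]

```text
time: 4.35
tool_pos: [0.4931, -0.1414, 0.0836]
tool_rot: [0.0, -0.12, 0.993, -0.0]
contact_force: [-1.7, 0.3, 3.8]
gripper_width: 0.528
```

>>> send_rows:
  steps:
    - [0, 0, 0.002, 0, 0, 0]
    - [0, 0, 0.002, 0, 0, 0]
    - [0, 0, 0, 0, 0, 0]

```text
time: 4.72
tool_pos: [0.4931, -0.1413, 0.0796]
tool_rot: [0.0, -0.121, 0.993, -0.0]
contact_force: [-2.8, 0.5, 6.6]
gripper_width: 0.532
```

>>> send_rows:
  steps:
    - [0, 0, 0.002, 0, 0, 0]
    - [0, 0, 0.001, 0, 0, 0]
    - [0, 0, 0, 0, 0, 0]

```text
time: 5.1
tool_pos: [0.4931, -0.1414, 0.0768]
tool_rot: [-0.0, -0.121, 0.993, 0.0]
contact_force: [-2.8, 0.7, 7.2]
gripper_width: 0.529
```

```bash
python3 - <<'E'
from go import *
to(W(q,[(-.0885,0,.078)])[0])
cv2.imwrite("pics/side3.png",cv2.resize(manip.grab_frame("side")[210:320,150:300],None,fx=5,fy=5,interpolation=cv2.INTER_CUBIC))
E
```

```text
tool xyz to go (mm) [ 0.  -1.7 -1.2] rot deg [ 0.   -0.   -0.06]
in jig frame [[-0.0885  0.0017  0.0768]] F [-2.79  0.69  7.22] g 0.5290867580535297 t 5.1 q6 -2.2367670320461746
```

View pics/side3.png

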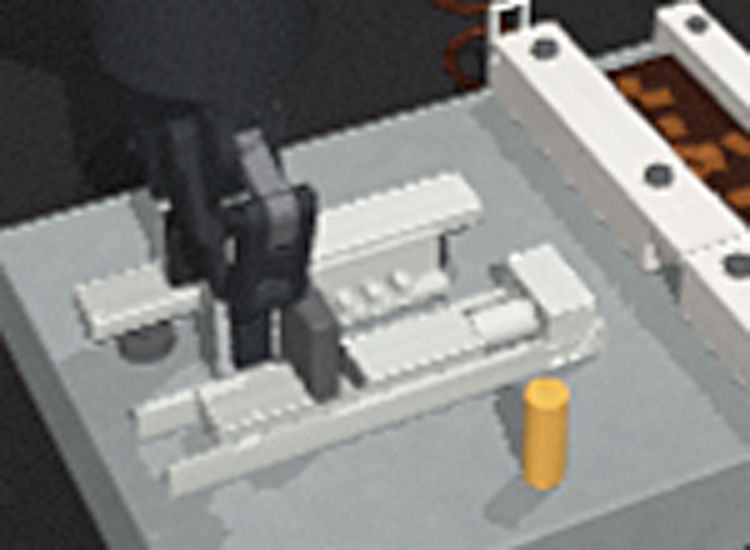

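The catch's far edge dropped about 4 px, which is roughly 9 mm, and the force is 7.2 N. I'll press 1.5 mm more, then push.

>>> send_rows:
  steps:
    - [0, 0, 0.0015, 0, 0, 0]
    - [0, 0, 0, 0, 0, 0]

```text
time: 5.4
tool_pos: [0.4931, -0.1413, 0.0754]
tool_rot: [-0.0, -0.121, 0.993, 0.0]
contact_force: [-3.0, 0.8, 8.0]
gripper_width: 0.53
```

>>> send_rows:
  steps:
    - [-0.003, 0, 0, 0, 0, 0]
    - [-0.003, 0, 0, 0, 0, 0]
    - [-0.003, 0, 0, 0, 0, 0]
    - [-0.003, 0, 0, 0, 0, 0]
    - [-0.003, 0, 0, 0, 0, 0]
    - [-0.003, 0, 0, 0, 0, 0]

```text
time: 6.15
tool_pos: [0.509, -0.1377, 0.0752]
tool_rot: [-0.002, -0.121, 0.993, -0.0]
contact_force: [-9.7, -1.1, 10.8]
gripper_width: 0.53
```

```bash
python3 - <<'E'
from go import *
to(W(q,[(-.0885,0,.078)])[0])
cv2.imwrite("pics/side4.png",cv2.resize(manip.grab_frame("side")[210:320,150:300],None,fx=5,fy=5,interpolation=cv2.INTER_CUBIC))
E
```

```text
tool xyz to go (mm) [16.4 -1.4 -2.8] rot deg [-0.01 -0.27 -0.04]
in jig frame [[-0.0722  0.0014  0.0752]] F [-9.68 -1.14 10.75] g 0.5300949311856041 t 6.15 q6 -2.215379809348507
```

View pics/side4.png

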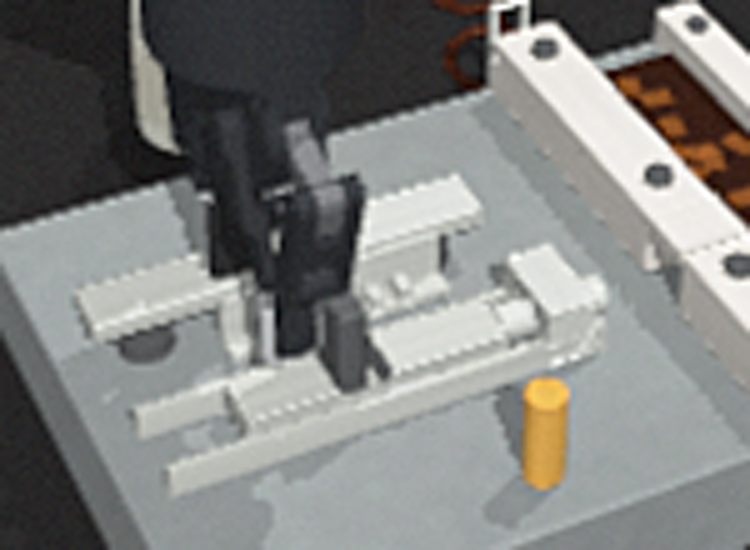

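The bolt has advanced about 12 mm freely. I'll carry on pushing.

>>> send_rows:
  steps:
    - [-0.005, 0, 0, 0, 0, 0]
    - [-0.005, 0, 0, 0, 0, 0]
    - [-0.005, 0, 0, 0, 0, 0]
    - [-0.005, 0, 0, 0, 0, 0]
    - [-0.005, 0, 0, 0, 0, 0]
    - [-0.005, 0, 0, 0, 0, 0]
    - [-0.003, 0, 0, 0, 0, 0]
    - [0, 0, 0, 0, 0, 0]

```text
time: 7.2
tool_pos: [0.5414, -0.1297, 0.0751]
tool_rot: [-0.002, -0.121, 0.993, -0.0]
contact_force: [-7.0, -2.3, 8.3]
gripper_width: 0.533
```

```bash
python3 - <<'E'
from go import *
to(W(q,[(-.0885,0,.078)])[0])
cv2.imwrite("pics/side5.png",cv2.resize(manip.grab_frame("side")[210:320,150:300],None,fx=5,fy=5,interpolation=cv2.INTER_CUBIC))
E
```

```text
tool xyz to go (mm) [49.7 -1.4 -2.7] rot deg [-0.02 -0.22 -0.03]
in jig frame [[-0.0388  0.0013  0.0751]] F [-7.03 -2.35  8.27] g 0.5325738064811237 t 7.2 q6 -2.1796207827152525
```

View pics/side5.png

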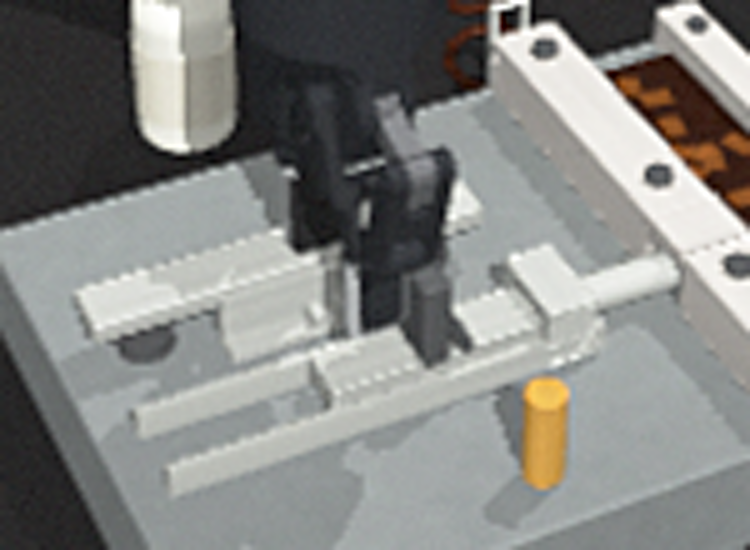

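>>> send_rows:
  steps:
    - [-0.004, 0, 0, 0, 0, 0]
    - [-0.004, 0, 0, 0, 0, 0]
    - [-0.004, 0, 0, 0, 0, 0]
    - [-0.001, 0, 0, 0, 0, 0]

```text
time: 7.75
tool_pos: [0.5536, -0.1267, 0.075]
tool_rot: [-0.002, -0.121, 0.993, -0.0]
contact_force: [-9.4, -1.5, 9.8]
gripper_width: 0.528
```

>>> send_rows:
  steps:
    - [-0.003, 0, 0, 0, 0, 0]
    - [-0.003, 0, 0, 0, 0, 0]

```text
time: 8.0
tool_pos: [0.5594, -0.1253, 0.0751]
tool_rot: [-0.002, -0.121, 0.993, -0.0]
contact_force: [-7.7, -2.0, 9.0]
gripper_width: 0.529
```

>>> send_rows:
  steps:
    - [-0.003, 0, 0, 0, 0, 0]
    - [-0.001, 0, 0, 0, 0, 0]

```text
time: 8.25
tool_pos: [0.5633, -0.1244, 0.0751]
tool_rot: [-0.002, -0.121, 0.993, -0.0]
contact_force: [-9.6, -1.8, 11.0]
gripper_width: 0.528
```

>>> send_rows:
  steps:
    - [-0.002, 0, 0, 0, 0, 0]
    - [-0.001, 0, 0, 0, 0, 0]

```text
time: 8.5
tool_pos: [0.5653, -0.1238, 0.0751]
tool_rot: [-0.004, -0.121, 0.993, -0.0]
contact_force: [-14.7, -3.8, 13.4]
gripper_width: 0.527
```

>>> send_rows:
  steps:
    - [-0.002, 0, 0, 0, 0, 0]
    - [-0.001, 0, 0, 0, 0, 0]

```text
time: 8.75
tool_pos: [0.5654, -0.1238, 0.075]
tool_rot: [-0.008, -0.12, 0.993, -0.0]
contact_force: [-25.6, -4.7, 21.5]
gripper_width: 0.53
```

```bash
python3 - <<'E'
from go import *
to(W(q,[(-.0885,0,.078)])[0])
cv2.imwrite("pics/side6.png",cv2.resize(manip.grab_frame("side")[210:320,150:300],None,fx=5,fy=5,interpolation=cv2.INTER_CUBIC))
E
```

```text
tool xyz to go (mm) [74.4 -1.4 -1.8] rot deg [ 0.06 -0.88 -0.08]
in jig frame [[-0.0141  0.0013  0.075 ]] F [-25.56  -4.71  21.54] g 0.5297793263368228 t 8.75 q6 -2.149756495065323
```

View pics/side6.png

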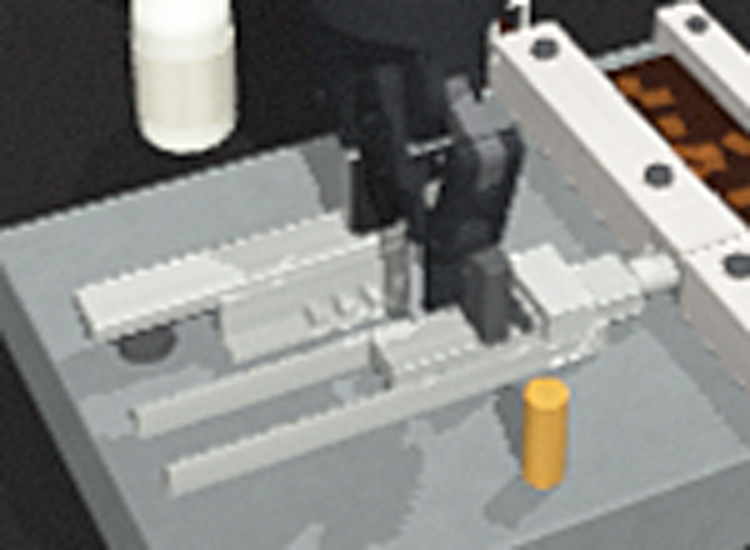

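```bash
python3 - <<'E'
from go import *
c=manip.get_calibration("side")
for b in (-.0705,-.012,-.009,-.006,-.003,0,.003):
    p=proj(c,W(q,[(b+.012,-.047,.106),(b+.012,-.013,.106),(b+.012,-.047,.068),(b-.034,-.042,.068)])); print(b,((p-[150,210])*5).round(0).tolist())
E
```

```text
-0.0705 [[346.0, 319.0], [307.0, 262.0], [347.0, 399.0], [223.0, 431.0]]
-0.012 [[495.0, 271.0], [452.0, 217.0], [493.0, 350.0], [373.0, 380.0]]
-0.009 [[502.0, 269.0], [460.0, 214.0], [500.0, 348.0], [381.0, 377.0]]
-0.006 [[510.0, 266.0], [467.0, 212.0], [507.0, 345.0], [388.0, 375.0]]
-0.003 [[517.0, 264.0], [474.0, 210.0], [514.0, 343.0], [396.0, 372.0]]
0 [[524.0, 262.0], [481.0, 208.0], [521.0, 341.0], [403.0, 370.0]]
0.003 [[532.0, 259.0], [489.0, 205.0], [529.0, 338.0], [411.0, 367.0]]
```

The bolt hit a hard stop after about 67 mm of travel, which fits the end stop. To rule out a lug contact, I'll ease off, press slightly deeper and push again.

>>> send_rows:
  steps:
    - [0.003, 0, 0, 0, 0, 0]
    - [0, 0, 0.001, 0, 0, 0]
    - [0, 0, 0, 0, 0, 0]

```text
time: 9.18
tool_pos: [0.5654, -0.1239, 0.0745]
tool_rot: [-0.003, -0.12, 0.993, -0.0]
contact_force: [-13.1, -2.3, 13.2]
gripper_width: 0.531
```

>>> send_rows:
  steps:
    - [-0.002, 0, 0, 0, 0, 0]
    - [-0.001, 0, 0, 0, 0, 0]
    - [0, 0, 0, 0, 0, 0]

```text
time: 9.55
tool_pos: [0.5654, -0.1239, 0.0745]
tool_rot: [-0.007, -0.12, 0.993, -0.0]
contact_force: [-25.5, -4.2, 21.2]
gripper_width: 0.526
```

It stopped at the same position, so the bolt is home. Now I'll back off the tab while the catch is still down, then lift straight up.

>>> send_rows:
  steps:
    - [0.003, 0, 0, 0, 0, 0]
    - [0.003, 0, 0, 0, 0, 0]
    - [0.002, 0, 0, 0, 0, 0]
    - [0, 0, 0, 0, 0, 0]

```text
time: 10.05
tool_pos: [0.5652, -0.124, 0.0759]
tool_rot: [0.003, -0.12, 0.993, -0.0]
contact_force: [1.0, 1.8, 7.6]
gripper_width: 0.529
```

>>> send_rows:
  steps:
    - [0, 0, -0.006, 0, 0, 0]
    - [0, 0, -0.008, 0, 0, 0]
    - [0, 0, -0.02, 0, 0, 0]
    - [0, 0, -0.04, 0, 0, 0]
    - [0.03, 0, -0.05, 0, 0, 0]
    - [0.04, 0, -0.02, 0, 0, 0]
    - [0, 0, 0, 0, 0, 0]

```text
time: 10.92
tool_pos: [0.4945, -0.1417, 0.2207]
tool_rot: [0.002, -0.12, 0.993, -0.001]
contact_force: [0.5, 0.5, -0.1]
gripper_width: 0.527
```

```bash
python3 - <<'E'
from go import *
to(W(q,[(-.0885,0,.078)])[0])
np.savez("w7",**manip.get_calibration("wrist"))
im=manip.grab_frame("wrist");cv2.imwrite("pics/w7.png",im)
cv2.imwrite("pics/w7y.png",cv2.resize(im,None,fx=1.5,fy=1.5,interpolation=cv2.INTER_CUBIC))
cv2.imwrite("pics/side7.png",cv2.resize(manip.grab_frame("side")[210:320,150:300],None,fx=5,fy=5,interpolation=cv2.INTER_CUBIC))
cv2.imwrite("pics/scene7.png",cv2.resize(manip.grab_frame("scene")[150:340,60:325],None,fx=3,fy=3,interpolation=cv2.INTER_CUBIC))
E
```

```text
tool xyz to go (mm) [  1.7  -0.6 142.7] rot deg [-0.19  0.2  -0.16]
in jig frame [[-0.0873  0.001   0.2207]] F [ 0.55  0.49 -0.09] g 0.527241606860862 t 10.925 q6 -2.2342574677289657
```

View pics/side7.png

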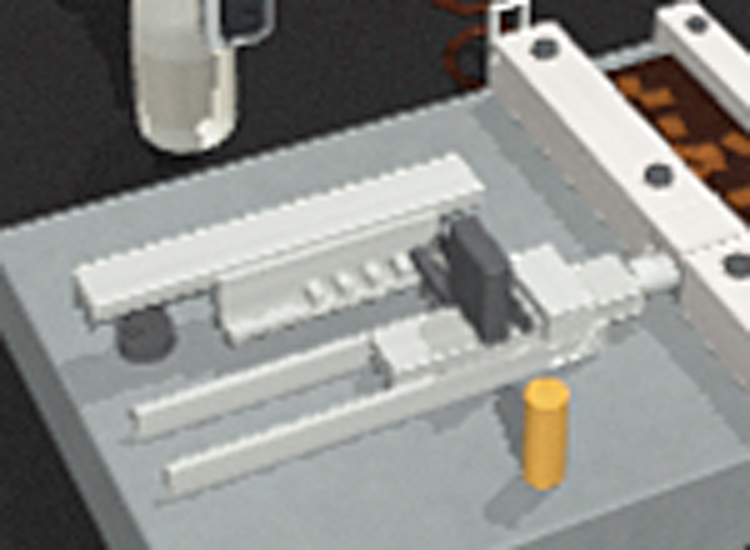

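View pics/scene7.png

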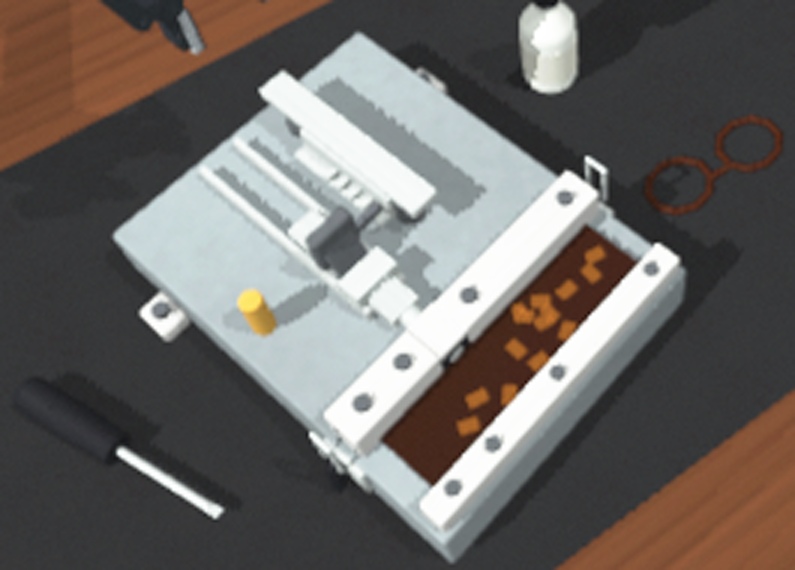

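View pics/w7y.png

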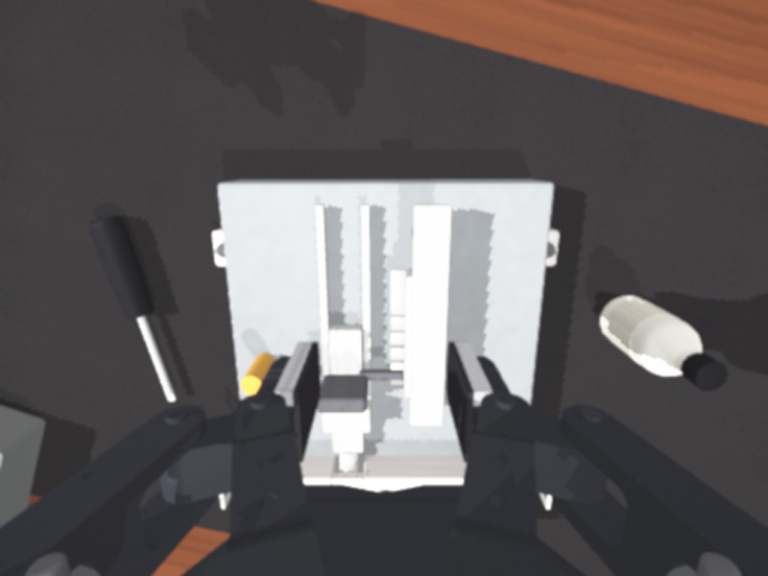

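The catch edge is back at its raised position ((462,155) and (485,188) in the zoomed side view, the same as before pressing). The tooth is past the last lug, the bolt is in the bar, and the loose items haven't moved.

```bash
python3 -c "
from plant import manip
print(manip.job_done())"
```

```text
the job is handed in; nothing more can be done
None
```

The clamp bar is locked: I slid the bolt fully home with the catch held down, and the catch sprang back up when I let go. I handed the job in at about 11 s; no verdict was reported.

- **Pressing and pushing:** one fingertip held the catch down about 10 mm, at about 8 N. The other pushed the bolt about 67 mm by its tab until it hit a hard stop.
- **Stop check:** I eased off, pressed the catch slightly deeper and pushed again. The bolt stopped in the same place at about 26 N, so I took it as the end stop and not a lug.
- **Release:** I took the fingertip pressure off the tab before lifting straight up.
- **Final pictures:** the catch edge is back at its height from before pressing, and the tooth sits past the last lug. The bolt's end is in the clamp bar, and the pin, bottle, screwdriver and spectacles look unmoved. The force reading was about zero, so nothing is being touched.
- **Limits of the checks:** I judged bolt travel and catch height from the images, which are good to about 2 mm. The wrist camera also disagreed with the two fixed cameras by 2–3 mm on the jig's position. I aimed between the two, and it made no difference to the result. No check failed.

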